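# Charge the oiling unit and press the drive cartridge home

### The arm

A 7-joint arm with a two-finger parallel gripper is mounted at the origin on a cart in front of the work surface, level with it; the furniture and walls round the work are solid. World frame = base frame: x ahead of the robot, y to its left, z up, the work surface at z = 0. Lengths are in m, angles in rad, forces in N, time in s.
With the tool pointing down it reaches from about 0.4 to 0.85 m from the base axis. Payload 4.5 kg.
Tool frame: the origin (TCP) lies between the finger pads; the fingertips stand 25 mm ahead of it and the grasp point (between the pads) lies 6 mm ahead of it; x points along the fingers, y is the direction in which the jaws open and shut, and the axes are right-handed (so a half turn about x gives the same grasp; the last joint's range is limited). The gripper opens to 88 mm and grips with 3 to 60 N. Pads are 18 mm wide; open, the fingers measure 123 mm over their backs; the gripper's body (75 mm by 187 mm) begins 45 mm behind the grasp point.
Start: joints at [1.136, 0.689, -0.195, 1.565, 0.157, 0.902, -0.215], TCP at [0.282, -0.558, 0.264] pointing down, gripper open.
Joint ranges: [-3.01, 3.01], [-0.46, 2.08], [-1.47, 1.51], [0.13, 2.56], [-1, 4.14], [0.04, 2.09], [-2.66, 2.66]. Speed limits (rad/s): [2.57, 2.57, 3.14, 3.14, 3.14, 3.14, 3.14].

### API

Orientations are given as [roll, pitch, yaw] about the fixed x, y, z axes, in that order (R = Rz(yaw) Ry(pitch) Rx(roll)).
In Python, from workcell import * gives the robot as it stands.
- The arm moves only by the tool jog_arm, never from a script. Its argument "motion" is a list of rows, each a list of 5 numbers: the shift along the tool's x, y, z in mm, then the turn about the tool's x in rad, then the finger opening in mm, from 0 to 88.1. In form: [[dx, dy, dz, twist, claw], ...]. A call has 1 to 12 rows; each row is the pose to reach, as a shift and turn from the pose commanded when the call began, along the tool's axes at that moment; what a row does not reach only later rows make up. A row lasts 1/12 s, in which the tool goes at most 41.7 mm and 7.16 degrees, less where a joint would pass 70% of its speed; a pose out of reach is approached as far as the arm can. A call with a gripper value outside its range is refused whole. The fingers move at their own pace and stop on an object; "newtons" is the grip in N (left out, the last holds). Time passes only in rows, so rows that repeat a pose let the fingers close. It gives the time, the measured TCP pose, the force and the opening at its end, in the units of the state.
- sense(): the state, without advancing time (a new reading comes with each control period).
- get_image(name): name is "scene" or "top" or "wrist"; returns a dict with "img" (384x512x3 uint8, red, green, blue), "fx", "fy", "cx", "cy" (pixels), "R" (3x3) and "t" (3): a world point X has camera coordinates R X + t. Camera axes: x right, y down, z forward; pixel columns grow to the right and rows downward; lengths in m; the calibration is good to about 2 mm. A picture is of the moment at which its call begins. There is no depth.
- job_done(): hands the job in, once; it reports no verdict.
The state is a dict: "time": time; "joint_positions": joint angles; "qd": joint speeds; "tau": joint torques, N m; "tcp_pos": TCP position; "tcp_rot": TCP orientation; "ft_force": force on the tool from outside, world axes, zero at the start; "torque": the same for the moment, N m; "finger_gap": opening from 0.0 (shut) to 1.0 (fully open).
Only numpy, scipy, OpenCV 4.12 (cv2) and the standard library are available. Lean on these libraries where they do the work, as an engineer would, in place of code of your own. Each camera call takes 0.05 s, during which the arm holds its last target.

### The job

Oil the drive cartridge: pull the oiling unit's sprung fork lever towards you to its stop and ease it slowly back up to rest, never letting it snap. Then lift the cartridge (the tall part with the flat thumb grip) out of the rack, turn it until its splines mesh with the cross-shaped drive socket and slide it fully home until its collar sits on the socket. Finish while still holding it there, pressed down against the sprung oil nozzle, and leave the plugs and the other things where they are.

Things in the scene. Friction and masses are not known exactly. Their poses are not given: they have to be found in the camera images.
- pump_lever (a joint): fork lever of the oiling unit (rad): 0 at rest, leaning 0.35 rad from upright away from the unit's front; grows as the bar is pulled towards the front, stop at 0.90 (0.55 rad past upright). Return spring: about 1 N at the bar at rest, 6 N at the stop
- lever_bar (a point): middle of the lever's round black cross-bar (12 mm thick, 56 mm free between the fork's two arms, along the unit's y); it moves on a circle of radius 88 mm about lever_hinge. Axes turn with the lever: y along the bar. Pinch it from above across the bar, or pull it from behind
- lever_hinge (a point): middle of the lever's hinge axis, fixed on the oiling unit; 36 mm above the worktop. Axes of the unit: y along the hinge, z up, -x is the unit's front, to which the lever is pulled. Housing white, 92 mm (x) by 170 mm (y), top at 34 mm; the unit may stand turned on the worktop
- socket_mouth (a point): centre of the cross-shaped hole in the top of the square steel drive socket (42 mm square, top 70 mm above the worktop), which stands on the oiling unit 100 mm from the lever's middle, turned independently of the unit. z up; the four slots run along its x and y: 9 mm wide, 26.5 mm tip to tip. The sprung nozzle inside begins 20 mm below the mouth
- nozzle (a joint): how far the sprung nozzle in the socket is pressed down (m): 0 free, 0.005 to 0.006 with the cartridge home. It pushes up with about 5 N when first touched and 10 N with the cartridge home
- cartridge_grip (a point): loose drive cartridge, 88 mm tall, 0.06 to 0.13 kg, upright at any yaw in one of the rack's three holes. This point is the centre of its flat thumb grip (28 mm along x, 10 mm thick along y, 56 mm high along z, z up), 64 mm above the worktop at the start. A round collar, 34 mm across, spans 28 to 34 mm below this point
- cartridge_seat (a point): same cartridge: centre of the underside of its collar, 34 mm below cartridge_grip; comes to socket_mouth when home. Under it four splines form a cross along the cartridge's x and y (7 mm thick, 24 mm tip to tip, 20 mm long, the lowest 4 mm slimmer), then a round 7 mm pilot tip to 26 mm below. It meshes in any of four quarter turns
- cartridge: same cartridge; origin at the bottom of its pilot tip, z up
- rack: white plastic block, 54 mm (x) by 154 mm (y) by 30 mm high, origin under its centre; three round 28 mm holes through it 50 mm apart along y, holding the cartridge and two plugs; the cartridge's collar rests on its top, its grip centre 64 mm above the worktop. Fixed
- blank_a: low round blanking plug in the rack, 32 mm across, 9 mm above the rack; origin 4 mm above the worktop. Leave alone
- blank_b: like blank_a. Leave alone
- oil_dropper: brown dropper bottle with a black top, 33 mm across, 102 mm high; bystander
- nail_brush: white nail brush, 36x98x32 mm; bystander
- bur_block: block with small rotary bits standing in it, 36x92x51 mm, behind the oiling unit; bystander
Not all that is in view belongs to the job. Leave any orange look-alike of the cartridge alone.

How it is judged:
By the outcome, as a careful person would: the job done as asked, in the order asked, and still so for the second after the job is handed in, while the arm keeps its last pose, push and grip.
It also fails if it takes over 58 s, if anything falls off the work surface, if the arm or the gripper's body presses on something with over 40 N, if the wrist force passes 120 N, or if a joint passes its speed limit or range.

## Working session

There is one attempt and no reset: what is moved stays moved. The work goes in short steps, Python scripts to look and compute and a tool call to move; the robot and the scene stay as the last step left them, time stands still between calls to the robot, and variables do not carry over. Pictures are saved under pics/ and viewed, and the job is handed in when it is done.

Besides the shell and the picture viewer there is one more tool, called after "Request:" by a JSON object that holds its "op" and its "data", one argument or row to a line. jog_arm: Moves the arm, as the interface text tells. Its arguments: {"type":"object","properties":{"motion":{"type":"array","items":{"type":"array","items":{"type":"number"}}},"newtons":{"type":"number"}},"required":["motion"]}

```bash
ls; mkdir -p pics; cat > h.py <<'E'
from workcell import *
import numpy as np, cv2
def save(name,fn):
    d=get_image(name); cv2.imwrite('pics/'+fn,cv2.cvtColor(d['img'],cv2.COLOR_RGB2BGR)); np.save('pics/'+fn+'.npy',d,allow_pickle=True); return d
def load(fn): return np.load('pics/'+fn+'.npy',allow_pickle=True).item()
def ray(d,u,v,z):
    R=np.array(d['R']);t=np.array(d['t']);c=-R.T@t
    r=R.T@np.array([(u-d['cx'])/d['fx'],(v-d['cy'])/d['fy'],1]);return c+r*(z-c[2])/r[2]
def proj(d,X):
    p=np.array(d['R'])@np.array(X)+np.array(d['t']);return np.array([d['fx']*p[0]/p[2]+d['cx'],d['fy']*p[1]/p[2]+d['cy']])
E
python3 - <<'E'
from h import *
print(sense())
for n in ['scene','top','wrist']:
    d=save(n,n+'0.png'); print(n,d['fx'],d['cx'],d['cy'],-np.array(d['R']).T@d['t'])
E
```

```text
pics
{'time': 0.0, 'joint_positions': array([ 1.13582313,  0.6899982 , -0.19452029,  1.56634652,  0.15731528,
        0.90247913, -0.21507833]), 'qd': array([-0.00094442,  0.00027117,  0.00076517,  0.00142131, -0.00154199,
       -0.00014427, -0.00080765]), 'tau': array([-4.53425546e-04, -5.27560222e+01, -1.26690689e+00, -1.53427774e+01,
       -5.26308117e-02,  6.55766795e-03,  1.84336059e-04]), 'tcp_pos': array([ 0.28206526, -0.55707593,  0.26290061]), 'tcp_rot': array([-1.49608825,  1.56895891,  2.11439833]), 'ft_force': array([-0.24629794,  0.37461803,  0.39851306]), 'torque': array([0.02511538, 0.03075155, 0.02162328]), 'finger_gap': 1.0011331013334606}
scene 424.47380402999767 261.8423870702175 190.8941238581986 [-0.09674785  0.56309288  0.77911805]
top 455.7889403505439 257.9679156978814 194.07691623889767 [0.44007788 0.10985924 1.03761573]
wrist 310.214980720675 255.00419203468388 194.06279064933733 [ 0.34607811 -0.52428245  0.38305658]
```

View pics/scene0.png

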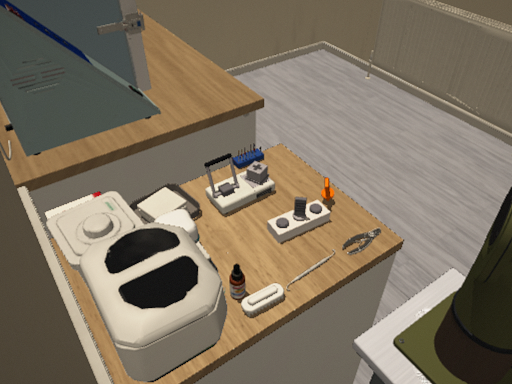

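View pics/top0.png

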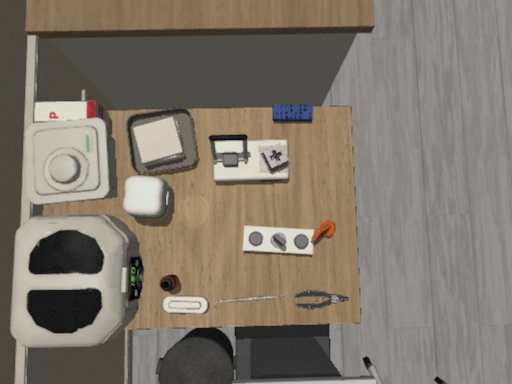

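Candidates for the cartridge: the grey part in the middle rack hole at top (279,241), scene (300,208); the orange look-alike at top (322,232), scene (328,190). The low plugs are at top (256,239) and (301,241). I choose the grey one in the middle hole and will check it in a close crop.

```bash
python3 - <<'E'
from h import *
d=load('top0.png'); im=cv2.imread('pics/top0.png')
c=im[120:270,200:350]; cv2.imwrite('pics/topc.png',cv2.resize(c,None,fx=4,fy=4,interpolation=cv2.INTER_CUBIC))
im=cv2.imread('pics/scene0.png'); c=im[135:255,195:345]; cv2.imwrite('pics/scc.png',cv2.resize(c,None,fx=5,fy=5,interpolation=cv2.INTER_CUBIC))
print(ray(d,279,240,0.09),ray(d,250,160,.034), d['R'])
E
```

```text
[0.4551782  0.04947831 0.09      ] [0.63559458 0.10559999 0.034     ] [[-0.02387977 -0.99956431  0.0173481 ]
 [-0.99282913  0.02167853 -0.11756001]
 [ 0.11713271 -0.02003101 -0.99291424]]
```

View pics/topc.png

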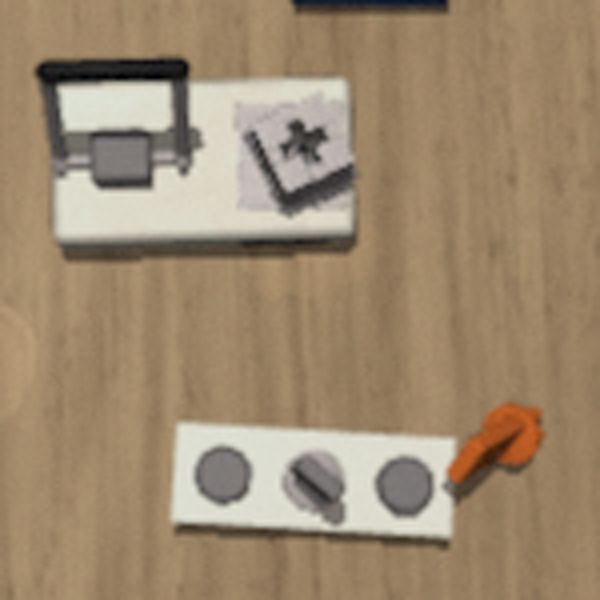

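View pics/scc.png

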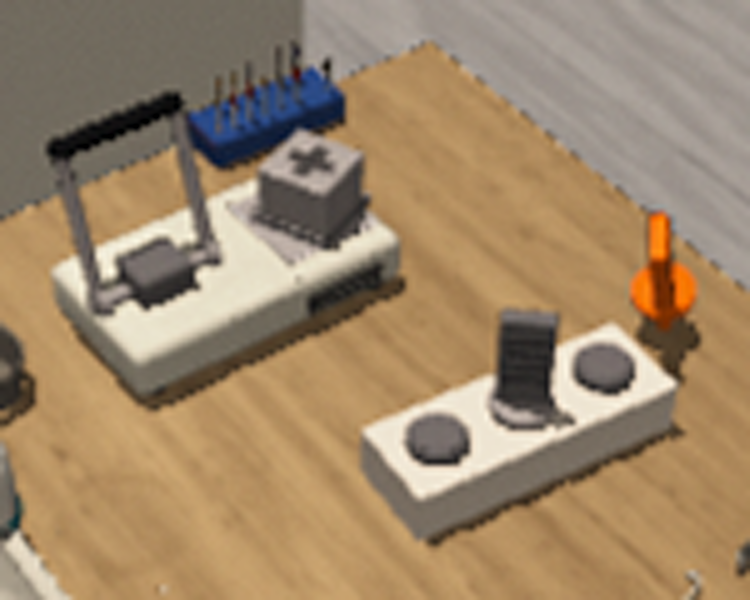

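The crop shows a flat-gripped grey cartridge at crop (315,478), and the orange one lying separately outside the rack at (500,440). The socket cross is at crop (303,142), and the lever's black bar runs from (40,70) to (187,70).

```bash
cat >> h.py <<'E'
from scipy.spatial.transform import Rotation as Ro
def toolR(s=None):
    s=s or sense(); return Ro.from_euler('xyz',s['tcp_rot']).as_matrix()
def tri(d1,p1,d2,p2):
    A=[];b=[]
    for d,p in((d1,p1),(d2,p2)):
        R=np.array(d['R']);t=np.array(d['t']);c=-R.T@t
        r=R.T@np.array([(p[0]-d['cx'])/d['fx'],(p[1]-d['cy'])/d['fy'],1]);r/=np.linalg.norm(r)
        P=np.eye(3)-np.outer(r,r);A.append(P);b.append(P@c)
    A=np.vstack(A);b=np.hstack(b);x=np.linalg.lstsq(A,b,rcond=None)[0];return x,np.linalg.norm(A@x-b)
def delta(target,s=None):
    s=s or sense();return (toolR(s).T@(np.array(target)-s['tcp_pos']))*1000
E
python3 - <<'E'
from h import *
print(toolR().round(3))
d=load('top0.png');s=load('scene0.png')
f=lambda x,y:(200+(x+.5)/4-.5,120+(y+.5)/4-.5)
g=lambda x,y:(195+(x+.5)/5-.5,135+(y+.5)/5-.5)
a=ray(d,*f(40,71),.1187);b=ray(d,*f(187,69),.1187);print('bar',a,b,(a+b)/2)
print('bar tri',tri(d,f(40,71),s,g(55,149)),tri(d,f(187,69),s,g(178,103)))
a=ray(d,*f(57,238),.034);b=ray(d,*f(352,236),.034);print('front',a,b, np.arctan2(-(b-a)[0],(b-a)[1]))
print('socket',ray(d,*f(303,142),.07),tri(d,f(303,142),s,g(313,160)))
print('rack plugs',ray(d,*f(222,475),.039),ray(d,*f(405,486),.039), 'collar',ray(d,*f(314,480),.036))
a=ray(d,*f(290,462),.092);b=ray(d,*f(338,500),.092);print('grip top',a,b)
E
```

```text
[[-0.001  0.452 -0.892]
 [ 0.001 -0.892 -0.452]
 [-1.    -0.001  0.   ]]
bar [0.66806764 0.18794753 0.1187    ] [0.66763829 0.11236834 0.1187    ] [0.66785297 0.15015794 0.1187    ]
bar tri (array([0.66842669, 0.18908984, 0.12146326]), np.float64(0.002389691606596672)) (array([0.6696702 , 0.11457296, 0.11749344]), np.float64(0.003916898962447362))
front [0.59406614 0.18680213 0.034     ] [0.59170462 0.02268023 0.034     ] 3.127204820019447
socket [0.63815962 0.05069319 0.07      ] (array([0.6388428 , 0.05214475, 0.07195528]), np.float64(0.002420437710873334))
rack plugs [0.46074586 0.09823768 0.039     ] [ 0.45242007 -0.00149579  0.039     ] collar [0.45690044 0.04793022 0.036     ]
grip top [0.46551276 0.0635424  0.092     ] [0.44539912 0.03929688 0.092     ]
```

Request:
{"op": "jog_arm", "data": {
  "motion": [
    [0,-40,-55,0,88],
    [0,-60,-85,-0.1,88],
    [0,-80,-115,-0.2,88],
    [0,-105,-145,-0.3,88],
    [0,-125,-175,-0.4,88],
    [0,-150,-205,-0.5,88],
    [0,-170,-240,-0.6,88],
    [0,-195,-270,-0.7,88],
    [0,-220,-300,-0.8,88],
    [0,-245,-335,-0.9,88],
    [0,-265,-365,-1.0,88],
    [0,-290,-400,-1.1,88]
  ]
}}

```text
time: 1.15
tcp_pos: [0.5079, -0.1183, 0.2636]
tcp_rot: [-0.503, 1.57, -2.072]
ft_force: [-0.1, -0.6, 0.5]
finger_gap: 0.996
```

```bash
python3 - <<'E'
from h import *
s=sense();print(s['time'],s['tcp_pos'],s['joint_positions'],toolR(s).round(3)); print(delta([.6,.06,.264]))
E
```

```text
1.15 [ 0.50785177 -0.11830785  0.26364849] [ 0.43634709  0.58357535 -0.47465516  1.8668358   0.36805202  0.77883831
 -0.23470024] [[-0.001  1.     0.002]
 [-0.001  0.002 -1.   ]
 [-1.    -0.001  0.001]]
[  -0.56361876   92.5084267  -178.12069586]
```

Request:
{"op": "jog_arm", "data": {
  "motion": [
    [0,18,-35,0,88],
    [0,36,-70,0,88],
    [0,54,-105,0,88],
    [0,72,-140,0,88],
    [0,92,-178,0,88],
    [0,92,-178,0,88],
    [0,92,-178,0,88]
  ]
}}

```text
time: 1.73
tcp_pos: [0.6003, 0.0622, 0.2634]
tcp_rot: [3.084, 1.569, 1.517]
ft_force: [-0.2, -1.1, -0.3]
finger_gap: 0.995
```

```bash
python3 - <<'E'
from h import *
d=save('wrist','w1.png');s=sense();print(s['time'],s['tcp_pos'],s['joint_positions'],toolR(s).round(4),s['ft_force']);print(-np.array(d['R']).T@d['t'])
im=cv2.imread('pics/w1.png');cv2.imwrite('pics/w1b.png',cv2.resize(im,None,fx=1.5,fy=1.5,interpolation=cv2.INTER_CUBIC))
E
```

```text
1.7833 [0.59967823 0.0591817  0.26318776] [ 0.07659197  0.68481266 -0.44575419  1.62785122  0.35264524  0.91081528
 -0.5001553 ] [[-1.e-03  1.e+00 -1.e-04]
 [-4.e-04 -1.e-04 -1.e+00]
 [-1.e+00 -1.e-03  4.e-04]] [ 0.27323528 -0.07525146  0.15499687]
[0.59937296 0.13466214 0.38358523]
```

View pics/w1b.png

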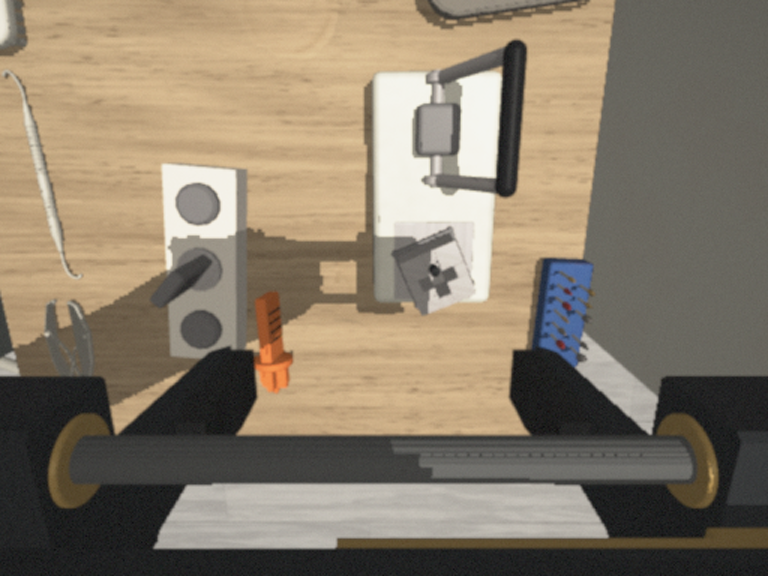

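The wrist view (1.5×) shows the bar from (515,43) to (507,193), the socket cross at (437,280), the cartridge grip top edge near (165,300) to (205,258), and the orange part at (270,345) outside the rack.

```bash
python3 - <<'E'
from h import *
d=load('w1.png')
f=lambda x,y:((x+.5)/1.5-.5,(y+.5)/1.5-.5)
a=ray(d,*f(515,46),.1187);b=ray(d,*f(507,189),.1187);print('bar',a,b,(a+b)/2)
t=load('top0.png')
print('hinge pin',ray(d,*f(436,77),.036),ray(d,*f(430,180),.036))
for p in [(374,78),(376,298),(489,298)]: print('house',ray(d,*f(*p),.034))
im=cv2.imread('pics/w1.png')
cv2.imwrite('pics/w1s.png',cv2.resize(im[140:220,250:330],None,fx=7,fy=7,interpolation=cv2.INTER_CUBIC))
cv2.imwrite('pics/w1r.png',cv2.resize(im[100:250,90:190],None,fx=4,fy=4,interpolation=cv2.INTER_CUBIC))
E
```

```text
bar [0.66714516 0.18965871 0.1187    ] [0.66866289 0.11770141 0.1187    ] [0.66790403 0.15368006 0.1187    ]
hinge pin [0.63569193 0.18740099 0.036     ] [0.63379622 0.11858183 0.036     ]
house [0.59311263 0.18689569 0.034     ]
house [0.5945006  0.02810753 0.034     ]
house [0.68323932 0.02846943 0.034     ]
```

View pics/w1s.png

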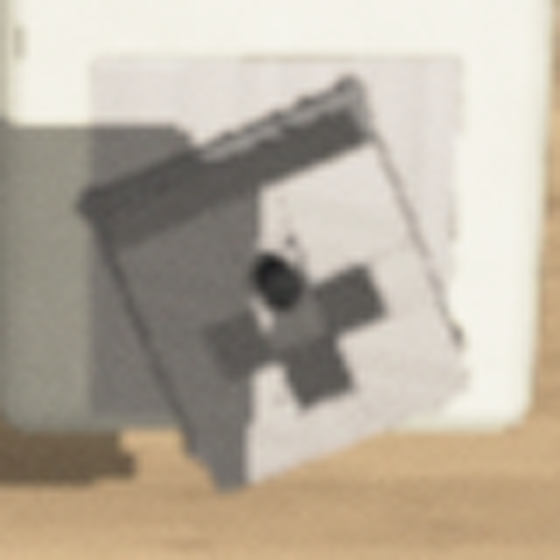

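View pics/w1r.png

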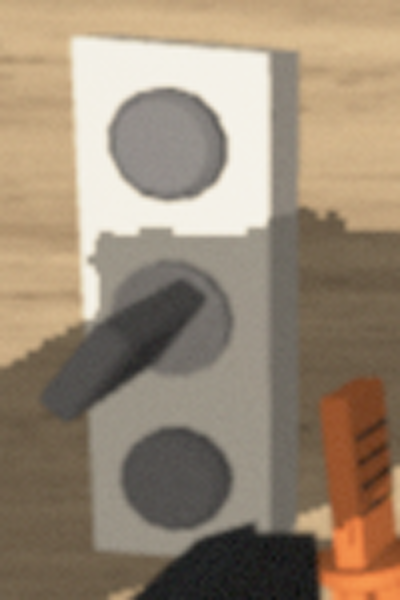

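Request:
{"op": "jog_arm", "data": {
  "motion": [
    [0,23,-30,0,60],
    [0,46,-61,0,60],
    [0,68,-92,0,60],
    [20,68,-92,0,60],
    [50,68,-92,0,60],
    [80,68,-92,0,60],
    [105,68,-92,0,60],
    [125,68,-92,0,60],
    [132,68,-92,0,60],
    [138,68,-92,0,60],
    [138,68,-92,0,60],
    [138,68,-92,0,60]
  ],
  "newtons": 15
}}

```text
time: 2.78
tcp_pos: [0.6688, 0.1498, 0.1268]
tcp_rot: [1.66, 1.569, 0.086]
ft_force: [0.4, -0.4, -0.4]
finger_gap: 0.681
```

```bash
python3 - <<'E'
from h import *
d=save('wrist','w2.png');d=save('scene','s2.png');s=sense();print(s['time'],s['tcp_pos'],s['ft_force'],s['finger_gap'])
im=cv2.imread('pics/s2.png');a=cv2.resize(im[120:240,180:300],(600,600),interpolation=cv2.INTER_CUBIC)
cv2.imwrite('pics/s2b.png',a)
E
```

```text
2.8833 [0.66908853 0.15038049 0.12733563] [-0.23141507  0.29321718  0.15752721] 0.6771674587143304
```

View pics/s2b.png

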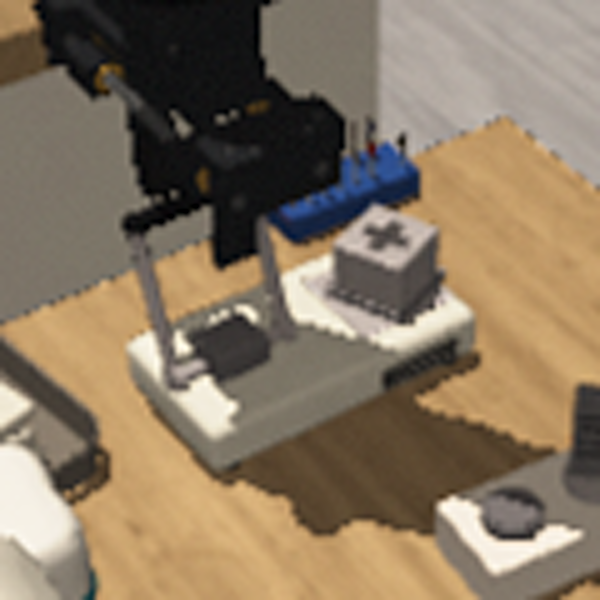

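View pics/w2.png

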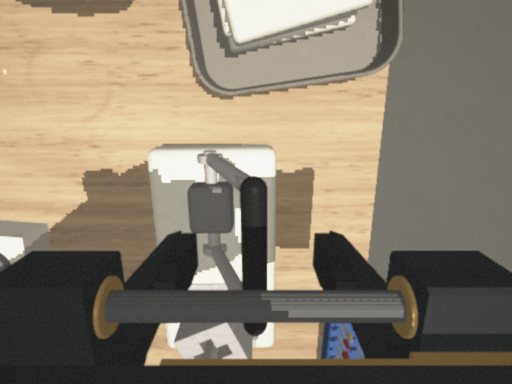

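The bar is centred at column 255 between the fingers (197 and 313), so I close on it.

Request:
{"op": "jog_arm", "data": {
  "motion": [
    [2,0,0,0,5],
    [2,0,0,0,5],
    [2,0,0,0,5],
    [2,0,0,0,5],
    [2,0,0,0,5],
    [2,0,0,0,5],
    [2,0,0,0,5],
    [2,0,0,0,5]
  ],
  "newtons": 20
}}

```text
time: 3.55
tcp_pos: [0.6683, 0.1504, 0.1238]
tcp_rot: [1.573, 1.57, 0.0]
ft_force: [1.1, 0.1, -1.2]
finger_gap: 0.122
```

```bash
python3 - <<'E'
from h import *
d=save('scene','s3.png');s=sense();print(s['time'],s['tcp_pos'],s['ft_force'],s['finger_gap']*88)
for th in [-.35,-.2,0,.2,.4,.5,.55,.58]: print(th,(88*np.array([np.sin(-th)-np.sin(.35),np.cos(th)-np.cos(.35)])).round(1))
im=cv2.imread('pics/s3.png');a=cv2.resize(im[120:240,180:300],(600,600),interpolation=cv2.INTER_CUBIC)
cv2.imwrite('pics/s3b.png',a)
E
```

```text
3.6 [0.66837426 0.15035491 0.12373904] [ 0.08167653 -0.29423384 -0.87017979] 10.495633479286223
-0.35 [0. 0.]
-0.2 [-12.7   3.6]
0 [-30.2   5.3]
0.2 [-47.7   3.6]
0.4 [-64.4  -1.6]
0.5 [-72.4  -5.4]
0.55 [-76.2  -7.6]
0.58 [-78.4  -9.1]
```

View pics/s3b.png

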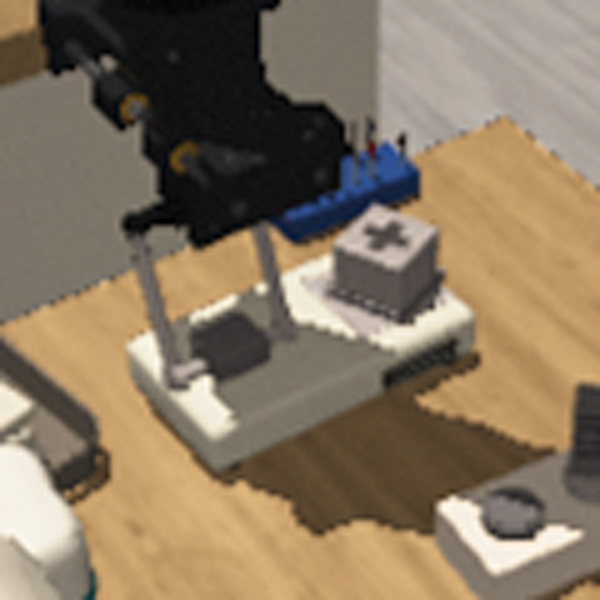

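Request:
{"op": "jog_arm", "data": {
  "motion": [
    [-1,-4,0,0,5],
    [-2,-8,0,0,5],
    [-3.5,-12,0,0,5],
    [-4,-16,0,0,5],
    [-4.5,-20,0,0,5],
    [-5,-24,0,0,5],
    [-5.3,-28,0,0,5],
    [-5.3,-32,0,0,5],
    [-5.1,-36,0,0,5],
    [-4.7,-40,0,0,5],
    [-4.3,-44,0,0,5],
    [-3.6,-48,0,0,5]
  ]
}}

```text
time: 4.6
tcp_pos: [0.622, 0.1501, 0.1283]
tcp_rot: [1.658, 1.566, 0.085]
ft_force: [6.9, -0.5, -2.8]
finger_gap: 0.122
```

Request:
{"op": "jog_arm", "data": {
  "motion": [
    [1.2,-4,0,0,5],
    [2.3,-8,0,0,5],
    [3.5,-12,0,0,5],
    [4.7,-15.5,0,0,5],
    [6.2,-19,0,0,5],
    [7.8,-22,0,0,5],
    [9.5,-25,0,0,5],
    [10.5,-27,0,0,5],
    [10.5,-27,0,0,5]
  ]
}}

```text
time: 5.35
tcp_pos: [0.5967, 0.1502, 0.1187]
tcp_rot: [1.693, 1.563, 0.119]
ft_force: [8.9, -1.2, -2.5]
finger_gap: 0.121
```

```bash
python3 - <<'E'
from h import *
d=save('scene','s4.png');s=sense();print(s['time'],s['tcp_pos'],s['ft_force'],s['finger_gap']*88)
im=cv2.imread('pics/s4.png');a=cv2.resize(im[120:240,180:300],(600,600),interpolation=cv2.INTER_CUBIC)
cv2.imwrite('pics/s4b.png',a)
E
```

```text
5.4 [0.5968214  0.15017085 0.1187318 ] [ 9.27028439 -1.18872174 -1.7229564 ] 10.516916242684928
```

View pics/s4b.png

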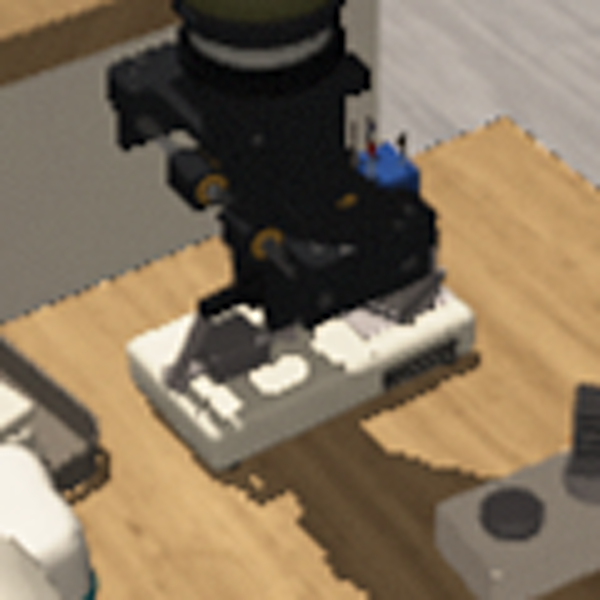

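Request:
{"op": "jog_arm", "data": {
  "motion": [
    [1.5,-2.5,0,0,5],
    [3,-5,0,0,5],
    [4.5,-7.5,0,0,5],
    [4.5,-7.5,0,0,5],
    [4.5,-7.5,0,0,5]
  ]
}}

```text
time: 5.82
tcp_pos: [0.5917, 0.1502, 0.1154]
tcp_rot: [1.713, 1.558, 0.138]
ft_force: [11.1, -1.9, 0.6]
finger_gap: 0.118
```

```bash
python3 - <<'E'
from h import *
s=sense();print(s['time'],s['tcp_pos'],s['ft_force'],s['finger_gap']*88)
E
```

```text
5.8167 [0.59172451 0.15018226 0.11539754] [11.10297452 -1.93823669  0.59459558] 10.340371070082504
```

Request:
{"op": "jog_arm", "data": {
  "motion": [
    [1,-2,0,0,5],
    [2,-4,0,0,5],
    [3,-6,0,0,5],
    [3,-6,0,0,5],
    [3,-6,0,0,5]
  ],
  "newtons": 30
}}

```text
time: 6.23
tcp_pos: [0.5908, 0.1502, 0.1148]
tcp_rot: [1.736, 1.547, 0.159]
ft_force: [17.8, -3.2, 8.7]
finger_gap: 0.117
```

```bash
python3 - <<'E'
from h import *
d=save('scene','s5.png');d=save('wrist','w5.png');s=sense();print(s['time'],s['tcp_pos'],s['ft_force'],s['finger_gap']*88)
E
```

```text
6.3333 [0.59079372 0.15021886 0.1147763 ] [17.52002907 -3.32851358 10.33755964] 10.550984106402332
```

View pics/w5.png

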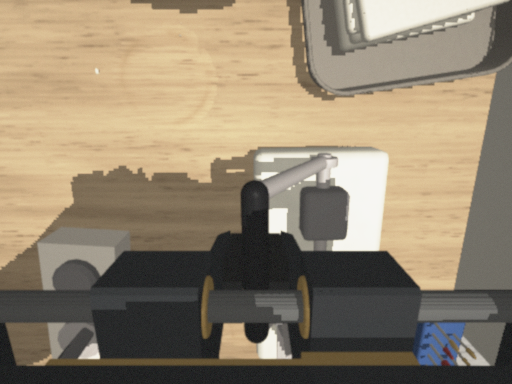

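Stop confirmed: no more motion while the force rose from 11 to 20 N. Now I ease it back slowly.

Request:
{"op": "jog_arm", "data": {
  "motion": [
    [-1.4,2.5,0,0,5],
    [-3.4,5.5,0,0,5],
    [-4.9,8.5,0,0,5],
    [-6.2,11.5,0,0,5],
    [-7.5,13.5,0,0,5],
    [-8.6,15.5,0,0,5],
    [-9.7,17.5,0,0,5],
    [-10.7,19.5,0,0,5],
    [-11.6,21.5,0,0,5],
    [-12.6,23.5,0,0,5],
    [-13.4,25.5,0,0,5],
    [-14.4,27.5,0,0,5]
  ]
}}

```text
time: 7.33
tcp_pos: [0.6075, 0.1502, 0.1228]
tcp_rot: [1.771, 1.57, 0.198]
ft_force: [7.8, 1.8, -17.2]
finger_gap: 0.112
```

Request:
{"op": "jog_arm", "data": {
  "motion": [
    [-0.8,2,0,0,5],
    [-1.5,4,0,0,5],
    [-2.1,6,0,0,5],
    [-2.7,8,0,0,5],
    [-3.2,10,0,0,5],
    [-3.6,12,0,0,5],
    [-4.1,14.5,0,0,5],
    [-4.5,17,0,0,5],
    [-4.8,19.5,0,0,5],
    [-5.0,22,0,0,5],
    [-5.2,24.5,0,0,5],
    [-5.3,27,0,0,5]
  ]
}}

```text
time: 8.33
tcp_pos: [0.6327, 0.1503, 0.1279]
tcp_rot: [-1.34, 1.567, -2.913]
ft_force: [0.2, 1.9, -19.3]
finger_gap: 0.113
```

```bash
python3 - <<'E'
from h import *
s=sense();print(s['time'],s['tcp_pos'],s['ft_force'],s['finger_gap']*88)
E
```

```text
8.3333 [0.6326549  0.1502622  0.12790111] [  0.22550682   1.8566031  -19.30726532] 9.900835731370133
```

Request:
{"op": "jog_arm", "data": {
  "motion": [
    [0.7,2,0,0,5],
    [1.3,4.5,0,0,5],
    [1.6,7,0,0,5],
    [1.6,9.5,0,0,5],
    [1.9,12,0,0,5],
    [2.2,14.5,0,0,5],
    [2.6,17,0,0,5],
    [3.1,19.5,0,0,5],
    [3.7,22,0,0,5],
    [4.4,24.5,0,0,5],
    [5.1,27,0,0,5],
    [5.8,29,0,0,5]
  ]
}}

```text
time: 9.33
tcp_pos: [0.6628, 0.1503, 0.1232]
tcp_rot: [-1.211, 1.57, -2.784]
ft_force: [-6.0, 0.9, -11.2]
finger_gap: 0.105
```

```bash
python3 - <<'E'
from h import *
s=sense();print(s['time'],s['tcp_pos'],s['ft_force'],s['finger_gap']*88,toolR().round(3))
E
```

```text
9.3333 [0.66282364 0.15033024 0.12323956] [ -6.03279903   0.88164917 -11.22636252] 9.25958780788347 [[-0.001  1.    -0.002]
 [-0.    -0.002 -1.   ]
 [-1.    -0.001  0.   ]]
```

```bash
python3 - <<'E'
from h import *
d=save('scene','s6.png');d=save('wrist','w6.png');d=save('top','t6.png')
a=cv2.resize(cv2.imread('pics/s6.png')[120:240,180:300],(600,600),interpolation=cv2.INTER_CUBIC);cv2.imwrite('pics/s6b.png',a)
E
```

```text
(no output)
```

View pics/s6b.png

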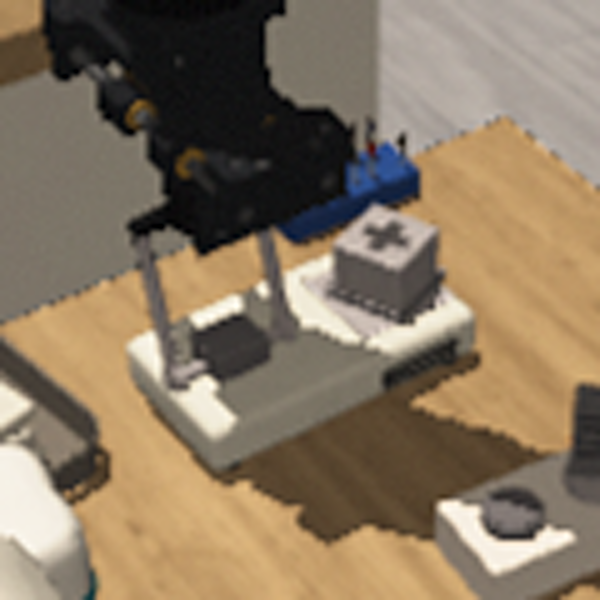

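View pics/w6.png

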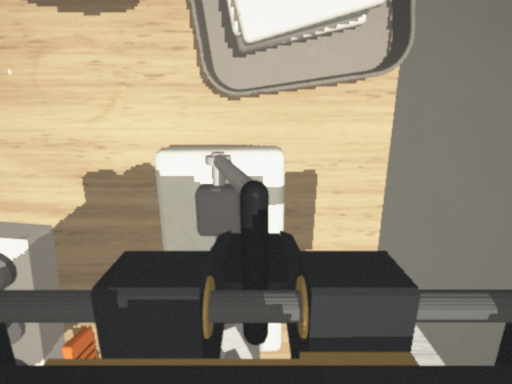

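Request:
{"op": "jog_arm", "data": {
  "motion": [
    [0.6,1.5,0,0,5],
    [1.2,3,0,0,5],
    [1.8,4.5,0,0,5],
    [2.4,6,0,0,5],
    [2.4,6,0,0,5],
    [2.4,6,0,0,5]
  ],
  "newtons": 15
}}

```text
time: 9.98
tcp_pos: [0.6689, 0.1503, 0.1216]
tcp_rot: [-0.95, 1.57, -2.523]
ft_force: [-6.5, 0.1, -6.6]
finger_gap: 0.109
```

```bash
python3 - <<'E'
from h import *
s=sense();print(s['time'],s['tcp_pos'],s['ft_force'],s['finger_gap']*88)
E
```

```text
9.9833 [0.66887721 0.15028064 0.12158621] [-6.46688222  0.13146978 -6.57226098] 9.565712849094567
```

Request:
{"op": "jog_arm", "data": {
  "motion": [
    [0,0,0,0,5],
    [0,0,0,0,5],
    [0,0,0,0,20],
    [0,0,0,0,40],
    [0,0,0,0,60],
    [0,0,0,0,60],
    [0,0,0,0,60]
  ],
  "newtons": 4
}}

```text
time: 10.57
tcp_pos: [0.6709, 0.1506, 0.1223]
tcp_rot: [1.824, 1.567, 0.25]
ft_force: [-0.3, -0.3, -0.6]
finger_gap: 0.472
```

```bash
python3 - <<'E'
from h import *
d=save('wrist','w7.png');s=sense();print(s['time'],s['tcp_pos'],s['ft_force'],s['finger_gap']*88)
E
```

```text
10.6167 [0.670441   0.15051658 0.12186502] [ 0.25188936  0.48978682 -0.09828438] 46.172192876031666
```

View pics/w7.png

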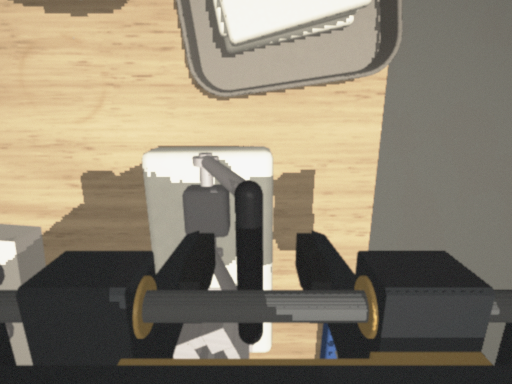

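The lever is released and still at rest, with the bar at column 249. Next I get a close look at the socket on the way.

Request:
{"op": "jog_arm", "data": {
  "motion": [
    [-30,0,0,0,70],
    [-65,0,0,0,70],
    [-100,0,0,0,80],
    [-130,-5,20,0,88],
    [-130,-15,55,0,88],
    [-120,-25,90,0,88],
    [-110,-35,120,0,88],
    [-100,-40,150,0,88],
    [-100,-40,150,0,88],
    [-100,-40,150,0,88]
  ]
}}

```text
time: 11.45
tcp_pos: [0.6287, -0.0027, 0.2205]
tcp_rot: [-0.217, 1.569, -1.794]
ft_force: [0.8, 0.2, 0.5]
finger_gap: 0.998
```

```bash
python3 - <<'E'
from h import *
d=save('wrist','w8.png');s=sense();print(s['time'],s['tcp_pos'],toolR(s).round(3),-np.array(d['R']).T@d['t'])
a=load('w1.png');print(ray(a,292,186,.07))
c=proj(d,[.638,.051,.07]);print(c)
u,v=[int(x) for x in c];im=cv2.imread('pics/w8.png');y0=max(v-50,0);x0=u-50;print(x0,y0)
cv2.imwrite('pics/w8s.png',cv2.resize(im[y0:y0+100,x0:x0+100],None,fx=6,fy=6,interpolation=cv2.INTER_CUBIC))
E
```

```text
11.5 [6.29323451e-01 1.81984404e-04 2.21128162e-01] [[ 0.001  1.    -0.003]
 [ 0.001 -0.003 -1.   ]
 [-1.     0.001 -0.001]] [0.62859368 0.07016065 0.3404573 ]
[0.63834532 0.05290408 0.07      ]
[266.3095612  126.41496596]
216 76
```

View pics/w8s.png

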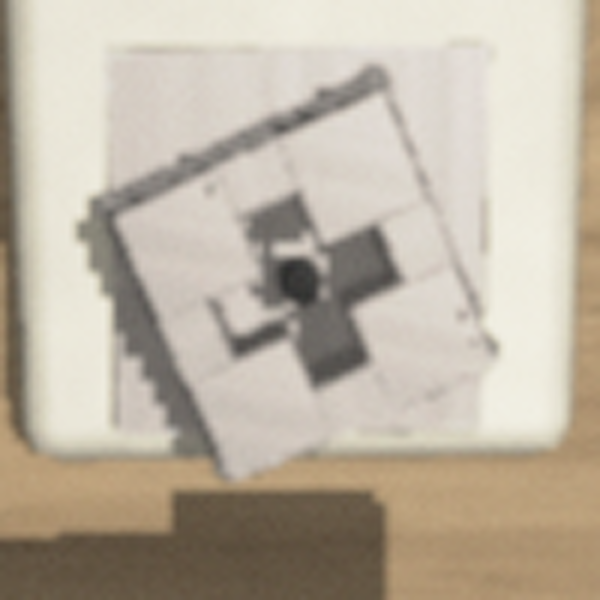

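View pics/w8.png

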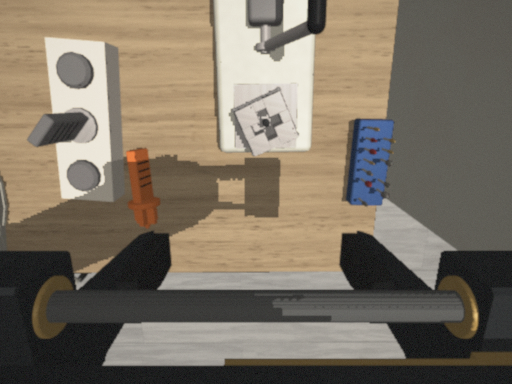

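The crop is clear: the cross centre is at (307,288), with tips near (273,205), (392,249), (343,373) and (223,327), and the top-face corners near (112,213), (385,92), (492,352) and (230,478).

```bash
python3 - <<'E'
from h import *
d=load('w8.png')
f=lambda x,y:ray(d,216+(x+.5)/6-.5,76+(y+.5)/6-.5,.07)
T=[f(*p) for p in [(273,205),(392,249),(343,373),(223,327)]]
C=[f(*p) for p in [(112,213),(385,92),(492,352),(230,478)]]
print(np.mean(T,0),np.mean(C,0))
for a,b in [(T[0],T[2]),(T[3],T[1]),(C[0],C[1]),(C[3],C[2]),(C[0],C[3]),(C[1],C[2])]:
    v=b-a;print(np.linalg.norm(v),np.degrees(np.arctan2(v[1],v[0]))%90)
t=load('top0.png')
# cartridge from w8 : grip top
im=cv2.imread('pics/w8.png');cv2.imwrite('pics/w8r.png',cv2.resize(im[30:210,20:130],None,fx=4,fy=4,interpolation=cv2.INTER_CUBIC))
g=lambda x,y,z:ray(d,20+(x+.5)/4-.5,30+(y+.5)/4-.5,z)
print(delta([.4565,.049,.264]))
E
```

```text
[0.63846832 0.05320244 0.07      ] [0.63802572 0.05352068 0.07      ]
0.025442615570795094 23.274955925461754
0.026213366619425558 24.037802172517132
0.04125486106028486 22.67851361616889
0.04172254533560588 25.453040598691796
0.04089398454618286 23.504953625353522
0.038883204899046585 24.16490839958489
[ -43.04123713 -172.93490833  -48.27118869]
```

Request:
{"op": "jog_arm", "data": {
  "motion": [
    [-20,-36,-10,0.1,88],
    [-40,-72,-20,0.2,88],
    [-40,-110,-30,0.3,88],
    [-40,-145,-40,0.4,88],
    [-40,-173,-48,0.5,88],
    [-40,-173,-48,0.6,88],
    [-40,-173,-48,0.7,88],
    [-40,-173,-48,0.7,88],
    [-40,-173,-48,0.7,88]
  ]
}}

```text
time: 12.25
tcp_pos: [0.4567, 0.0506, 0.2614]
tcp_rot: [2.68, 1.569, 0.413]
ft_force: [0.4, 0.2, -1.0]
finger_gap: 1.001
```

```bash
python3 - <<'E'
from h import *
d=save('wrist','w9.png');s=sense();print(s['time'],s['tcp_pos'],toolR(s).round(3),-np.array(d['R']).T@d['t'])
c=proj(d,[.4565,.049,.064]);print(c)
im=cv2.imread('pics/w9.png');y0=100;x0=180
cv2.imwrite('pics/w9s.png',cv2.resize(im[y0:y0+150,x0:x0+150],None,fx=4,fy=4,interpolation=cv2.INTER_CUBIC))
E
```

```text
12.3 [0.45662991 0.05017977 0.26119625] [[ 0.002  0.767 -0.642]
 [ 0.001 -0.642 -0.767]
 [-1.     0.001 -0.002]] [0.50215889 0.10632959 0.38161776]
[256.51320726 176.96615126]
```

View pics/w9s.png

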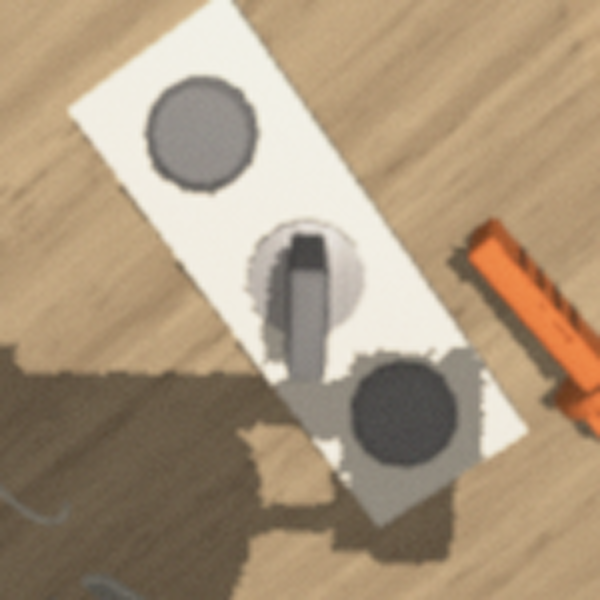

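View pics/w9.png

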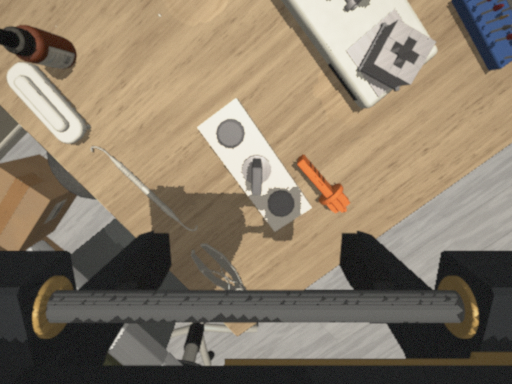

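The grip's top face lies at crop (309,268) to (309,379), vertical in the image, so it is square to the jaws. The orange part is well clear at (540,320).

```bash
python3 - <<'E'
from h import *
d=load('w9.png')
f=lambda x,y,z:ray(d,180+(x+.5)/4-.5,100+(y+.5)/4-.5,z)
a=f(309,267,.092);b=f(308.5,380,.092);print((a+b)/2,b-a,np.degrees(np.arctan2((b-a)[1],(b-a)[0])))
print('collar',f(306,278,.036),'plugs',f(202,133,.039),f(403.5,413,.039))
for p in [(72,110),(525,432),(380,526)]:print(f(*p,.03))
m=(a+b)/2;m[2]=.07;print(delta(m))
E
```

```text
[0.45840507 0.05105996 0.092     ] [-1.79252709e-02 -2.13527029e-02  5.55111512e-17] -130.01295004157004
collar [0.45796468 0.05122706 0.036     ] plugs [0.46231947 0.10064867 0.039     ] [0.45455684 0.00300851 0.039     ]
[0.43770674 0.12836937 0.03      ]
[ 0.47745784 -0.02763876  0.03      ]
[ 0.42520022 -0.02345647  0.03      ]
[191.1994028    0.67355733  -1.50565262]
```

Request:
{"op": "jog_arm", "data": {
  "motion": [
    [30,0,0,0,45],
    [65,0,0,0,45],
    [100,0,0,0,45],
    [130,0,0,0,45],
    [155,0,0,0,45],
    [165,0,0,0,45],
    [165,0,0,0,45]
  ]
}}

```text
time: 12.88
tcp_pos: [0.4552, 0.0493, 0.0934]
tcp_rot: [-0.857, 1.567, -3.127]
ft_force: [0.1, -0.0, -0.2]
finger_gap: 0.514
```

```bash
python3 - <<'E'
from h import *
d=save('wrist','w10.png');s=sense();print(s['time'],s['tcp_pos'],s['ft_force'])
E
```

```text
12.9333 [0.45578884 0.04931263 0.09467058] [ 0.31951346 -0.2575858  -0.39644276]
```

View pics/w10.png

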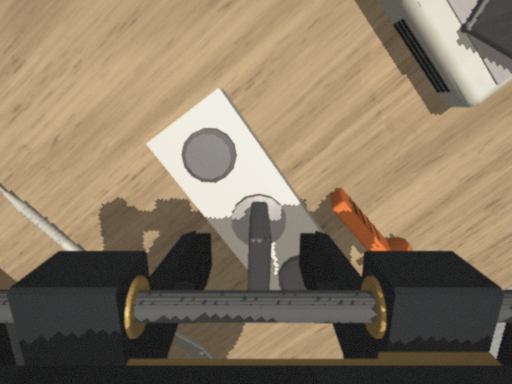

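Request:
{"op": "jog_arm", "data": {
  "motion": [
    [8,1.5,-1,0,45],
    [16,1.5,-1,0,40],
    [20,1.5,-1,0,30],
    [20,1.5,-1,0,20],
    [20,1.5,-1,0,10],
    [20,1.5,-1,0,5],
    [20,1.5,-1,0,5],
    [20,1.5,-1,0,5],
    [20,1.5,-1,0,5],
    [20,1.5,-1,0,5]
  ],
  "newtons": 8
}}

```text
time: 13.77
tcp_pos: [0.4578, 0.0486, 0.0761]
tcp_rot: [2.284, 1.57, 0.011]
ft_force: [-0.1, 1.0, 2.8]
finger_gap: 0.114
```

```bash
python3 - <<'E'
from h import *
d=save('wrist','w11.png');d=save('scene','s11.png');s=sense();print(s['time'],s['tcp_pos'],s['ft_force'],s['finger_gap']*88)
a=cv2.resize(cv2.imread('pics/s11.png')[140:260,230:350],(600,600),interpolation=cv2.INTER_CUBIC);cv2.imwrite('pics/s11b.png',a)
E
```

```text
13.8667 [0.45779715 0.04855384 0.07607279] [-0.05419379 -0.56118846  4.65628188] 9.975610314982267
```

View pics/s11b.png

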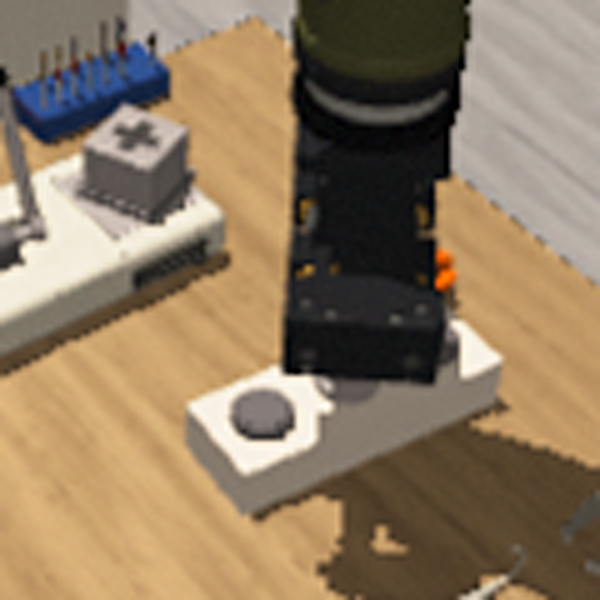

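Request:
{"op": "jog_arm", "data": {
  "motion": [
    [0,0,0,0,5],
    [0,0,0,0,5],
    [0,0,0,0,5],
    [-5,0,0,0,5],
    [-15,0,0,0,5],
    [-30,0,0,0,5],
    [-50,0,0,0,5],
    [-70,0,0,0,5],
    [-95,0,0,0,5],
    [-110,0,0,0,5],
    [-110,0,0,0,5]
  ],
  "newtons": 35
}}

```text
time: 14.78
tcp_pos: [0.4591, 0.0487, 0.1884]
tcp_rot: [2.466, 1.566, 0.193]
ft_force: [-0.2, 0.9, -0.8]
finger_gap: 0.112
```

```bash
python3 - <<'E'
from h import *
d=save('wrist','w12.png');d=save('scene','s12.png');s=sense();print(s['time'],s['tcp_pos'],s['ft_force'],s['finger_gap']*88,toolR(s).round(3))
a=cv2.resize(cv2.imread('pics/s12.png')[120:240,230:350],(600,600),interpolation=cv2.INTER_CUBIC);cv2.imwrite('pics/s12b.png',a)
E
```

```text
14.8833 [0.4577809  0.04843051 0.18592644] [ 0.60031622  0.24866752 -1.17445282] 9.78478041521097 [[ 0.001  0.763 -0.646]
 [ 0.    -0.646 -0.763]
 [-1.     0.001 -0.001]]
```

View pics/s12b.png

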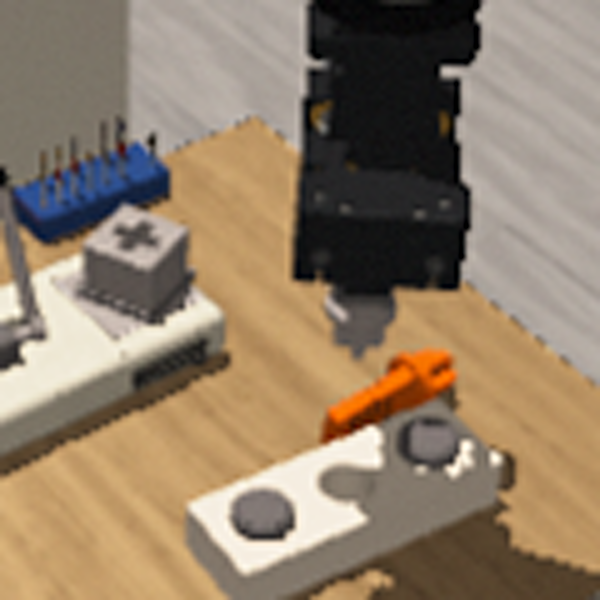

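View pics/w12.png

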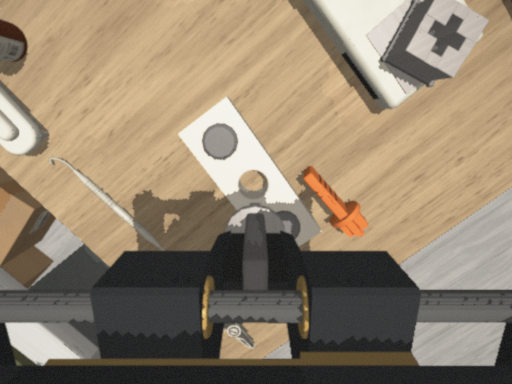

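The cartridge hangs upright in the grip. I move it above the socket and turn it by 26°.

Request:
{"op": "jog_arm", "data": {
  "motion": [
    [0,20,-18,0,5],
    [0,45,-40,0.1,5],
    [0,70,-62,0.2,5],
    [0,95,-84,0.3,5],
    [0,115,-102,0.4,5],
    [0,130,-115,0.453,5],
    [0,135,-119,0.453,5],
    [10,135,-119,0.453,5],
    [20,135,-119,0.453,5],
    [30,135,-119,0.453,5],
    [30,135,-119,0.453,5]
  ]
}}

```text
time: 15.8
tcp_pos: [0.6341, 0.052, 0.1525]
tcp_rot: [-0.278, 1.563, -3.003]
ft_force: [-0.5, -0.6, -0.9]
finger_gap: 0.111
```

```bash
python3 - <<'E'
from h import *
s=sense()
dw=save('wrist','w13.png');ds=save('scene','s13.png');dt=save('top','t13.png');print(s['time'],s['tcp_pos'],s['ft_force'],s['finger_gap']*88,toolR(s).round(3))
a=cv2.resize(cv2.imread('pics/s13.png')[120:220,220:320],(600,600),interpolation=cv2.INTER_CUBIC);cv2.imwrite('pics/s13b.png',a)
a=cv2.resize(cv2.imread('pics/w13.png'),(768,576),interpolation=cv2.INTER_CUBIC);cv2.imwrite('pics/w13b.png',a)
E
```

```text
15.8 [0.63413627 0.05196759 0.15246239] [-0.54207514 -0.61311059 -0.90748317] 9.800803220052282 [[-0.007  0.405 -0.914]
 [-0.001 -0.914 -0.405]
 [-1.    -0.002  0.007]]
```

View pics/s13b.png

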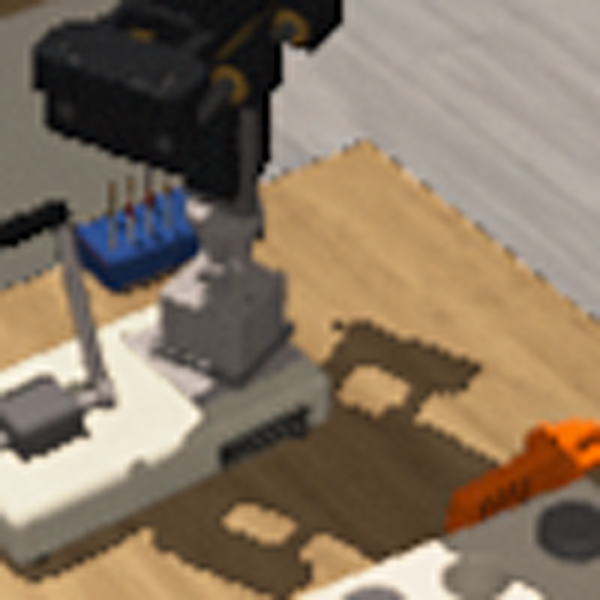

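View pics/w13b.png

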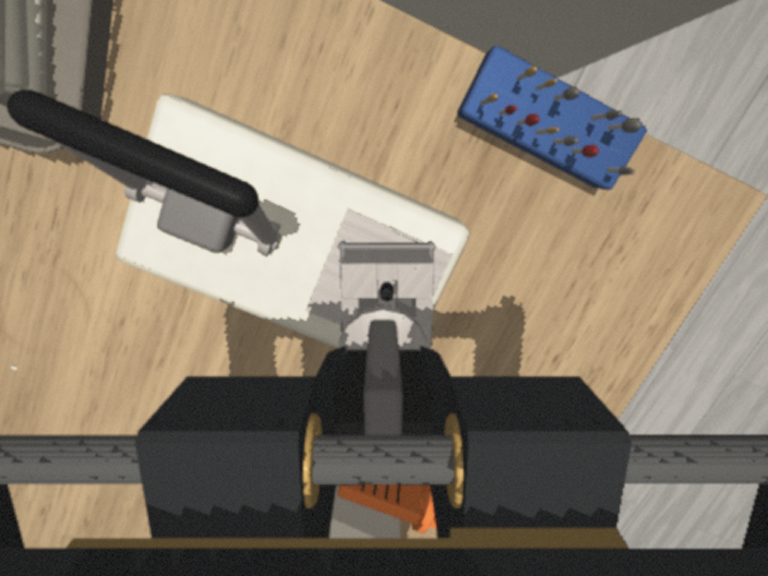

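Request:
{"op": "jog_arm", "data": {
  "motion": [
    [0,0,0,0,5],
    [0,0,0,0,5],
    [0,0,0,0,5],
    [0,0,0,0,5]
  ]
}}

```text
time: 16.28
tcp_pos: [0.6378, 0.0522, 0.1563]
tcp_rot: [2.778, 1.57, 0.052]
ft_force: [-0.9, 0.5, -1.3]
finger_gap: 0.109
```

```bash
python3 - <<'E'
from h import *
s=sense()
dw=save('wrist','w14.png');ds=save('scene','s14.png');s=sense();print(s['time'],s['tcp_pos'],s['ft_force'],toolR(s).round(3))
a=cv2.resize(cv2.imread('pics/s14.png')[140:210,235:305],(770,770)[:2],interpolation=cv2.INTER_CUBIC)[:600];cv2.imwrite('pics/s14b.png',a)
a=cv2.resize(cv2.imread('pics/w14.png')[150:250,200:300],(600,600),interpolation=cv2.INTER_CUBIC);cv2.imwrite('pics/w14b.png',a)
# expected positions if cartridge axis at TCP xy
t=s['tcp_pos'];sc=lambda p:((p[0]-235+.5)*11-.5,(p[1]-140+.5)*11-.5)
wc=lambda p:((p[0]-200+.5)*6-.5,(p[1]-150+.5)*6-.5)
for z in (.0458,.0718): print('scene',sc(proj(ds,t-[0,0,z])),'wrist',wc(proj(dw,t-[0,0,z])))
print('mouth scene',sc(proj(ds,[.638,.052,.07])),wc(proj(dw,[.638,.052,.07])))
E
```

```text
16.3833 [0.63775832 0.05228334 0.15606492] [ 0.140383   -0.30392693 -0.19778993] [[ 0.     0.404 -0.915]
 [-0.    -0.915 -0.404]
 [-1.     0.    -0.   ]]
scene (np.float64(258.11879209682763), np.float64(174.48140747210613)) wrist (np.float64(338.81949429218787), np.float64(500.27326329451137))
scene (np.float64(258.21256223284024), np.float64(260.79919072592304)) wrist (np.float64(338.18730372966854), np.float64(405.61448726297243))
mouth scene (np.float64(258.64936471432674), np.float64(306.1297745563906)) (np.float64(340.94702703975247), np.float64(362.02217706350467))
```

View pics/s14b.png

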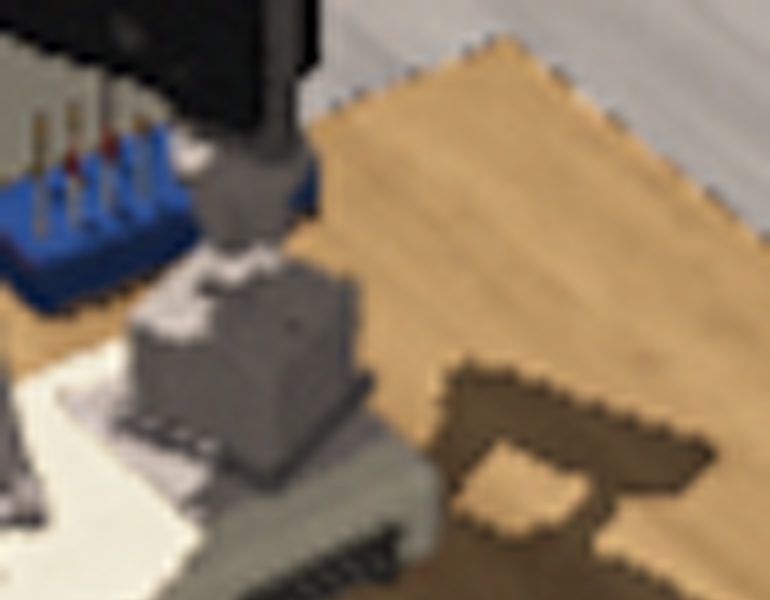

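View pics/w14b.png

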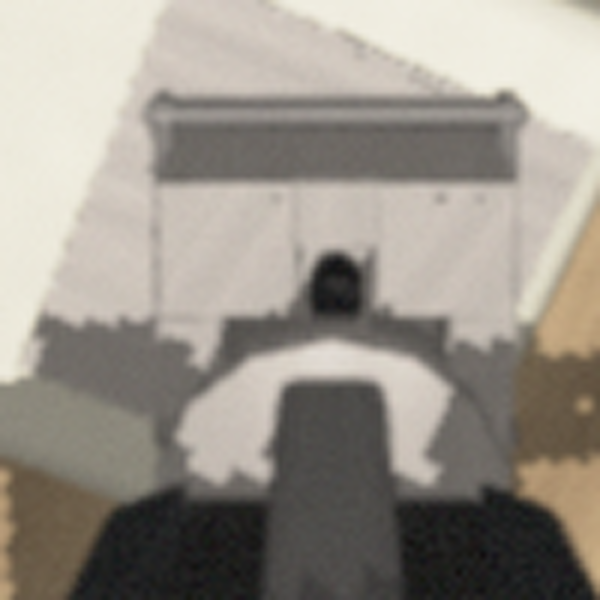

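```bash
python3 - <<'E'
from h import *
d=load('w14.png');t=np.array([.63776,.05228,.15606]);tz=np.array([-.915,-.404,0]);ty=np.array([.404,-.915,0])
wc=lambda p:((p[0]-200+.5)*6-.5,(p[1]-150+.5)*6-.5)
for off in (-3,-2,-1,0,1,2):
    print(off,[np.round(wc(proj(d,t+tz*(r+off)*1e-3+[0,0,z])),0) for r,z in ((-17,-.0398),(-14,.0162),(-14,-.0118))])
m=np.array([.638,.052,.07])
for off in (-1,0,1): print('mouth',off,[np.round(wc(proj(d,m+tz*(r+off)*1e-3)),0) for r in (-21,-13.25,-4.5,0)])
print([np.round(wc(proj(d,m+ty*r*1e-3+tz*-.0045)),0) for r in (-21,-13.25,0,13.25,21)])
E
```

```text
-3 [array([339., 322.]), array([342., 647.]), array([340., 472.])]
-2 [array([339., 333.]), array([342., 661.]), array([340., 485.])]
-1 [array([339., 343.]), array([342., 676.]), array([340., 497.])]
0 [array([339., 354.]), array([342., 690.]), array([340., 509.])]
1 [array([339., 364.]), array([342., 705.]), array([340., 521.])]
2 [array([339., 374.]), array([342., 719.]), array([340., 533.])]
mouth -1 [array([341., 179.]), array([341., 245.]), array([341., 317.]), array([341., 354.])]
mouth 0 [array([341., 188.]), array([341., 253.]), array([341., 325.]), array([341., 362.])]
mouth 1 [array([341., 196.]), array([341., 262.]), array([341., 334.]), array([341., 370.])]
[array([161., 325.]), array([227., 325.]), array([341., 325.]), array([455., 326.]), array([521., 326.])]
```

The socket square is aligned with the image axes, so the yaw is good. The mouth centre is at about (337,355) and the cartridge axis is within about 0.5 mm of it, so I descend gently.

Request:
{"op": "jog_arm", "data": {
  "motion": [
    [4,0,0.4,0,5],
    [8,0,0.4,0,5],
    [12,0,0.4,0,5],
    [15,0,0.4,0,5],
    [17,0,0.4,0,5],
    [19,0,0.4,0,5],
    [21,0,0.4,0,5],
    [22,0,0.4,0,5],
    [23,0,0.4,0,5],
    [24,0,0.4,0,5],
    [24,0,0.4,0,5]
  ]
}}

```text
time: 17.3
tcp_pos: [0.6372, 0.0521, 0.1317]
tcp_rot: [0.058, 1.571, -2.668]
ft_force: [0.1, -0.4, -0.6]
finger_gap: 0.11
```

```bash
python3 - <<'E'
from h import *
s=sense();print(s['time'],s['tcp_pos'],s['ft_force'],s['torque'],s['finger_gap']*88)
E
```

```text
17.3 [0.63719958 0.0520767  0.13166716] [ 0.10447104 -0.3680447  -0.62291678] [-0.01684179 -0.05016582  0.01964314] 9.661004571642312
```

Request:
{"op": "jog_arm", "data": {
  "motion": [
    [1.5,0,0,0,5],
    [3,0,0,0,5],
    [4.5,0,0,0,5],
    [6,0,0,0,5],
    [7.5,0,0,0,5],
    [9,0,0,0,5],
    [10,0,0,0,5],
    [10,0,0,0,5]
  ]
}}

```text
time: 17.97
tcp_pos: [0.6373, 0.0521, 0.122]
tcp_rot: [2.065, 1.571, -0.661]
ft_force: [-0.5, -1.2, 2.2]
finger_gap: 0.112
```

```bash
python3 - <<'E'
from h import *
s=sense();print(s['time'],s['tcp_pos'],s['ft_force'],s['torque'],s['finger_gap']*88)
E
```

```text
17.9667 [0.63732612 0.05210347 0.12201732] [-0.46506876 -1.15524192  2.17327467] [-0.01977072  0.1832883   0.03267115] 9.893922123644797
```

Request:
{"op": "jog_arm", "data": {
  "motion": [
    [1,0,0,0,5],
    [2,0,0,0,5],
    [3,0,0,0,5],
    [4,0,0,0,5],
    [5,0,0,0,5],
    [6,0,0,0,5],
    [6,0,0,0,5],
    [6,0,0,0,5]
  ],
  "newtons": 45
}}

```text
time: 18.63
tcp_pos: [0.6375, 0.0521, 0.1166]
tcp_rot: [2.695, 1.57, -0.031]
ft_force: [-2.4, 0.0, 8.3]
finger_gap: 0.11
```

```bash
python3 - <<'E'
from h import *
s=sense();print(s['time'],s['tcp_pos'],s['ft_force'],s['torque'],s['finger_gap']*88)
E
```

```text
18.6333 [0.63746647 0.05213783 0.1165531 ] [-2.39324117  0.03474325  8.29544967] [-0.0613707   0.50395417  0.01011494] 9.70838764678592
```

Nearly home: 8 N from the nozzle. I press a little further to find the collar contact.

Request:
{"op": "jog_arm", "data": {
  "motion": [
    [0.7,0,0,0,5],
    [1.4,0,0,0,5],
    [2,0,0,0,5],
    [2.6,0,0,0,5],
    [3,0,0,0,5],
    [3,0,0,0,5],
    [3,0,0,0,5]
  ]
}}

```text
time: 19.22
tcp_pos: [0.6375, 0.0521, 0.1161]
tcp_rot: [2.594, 1.569, -0.132]
ft_force: [-5.8, -0.9, 24.8]
finger_gap: 0.107
```

```bash
python3 - <<'E'
from h import *
save('scene','s15.png');save('wrist','w15.png')
s=sense();print(s['time'],s['tcp_pos'],s['ft_force'],s['torque'],s['finger_gap']*88)
a=cv2.resize(cv2.imread('pics/s15.png')[140:210,235:305],(770,770),interpolation=cv2.INTER_CUBIC)[:600];cv2.imwrite('pics/s15b.png',a)
a=cv2.resize(cv2.imread('pics/w15.png')[130:250,180:300],(600,600),interpolation=cv2.INTER_CUBIC);cv2.imwrite('pics/w15b.png',a)
E
```

```text
19.3167 [0.63751812 0.05212094 0.11610832] [-7.37631623  0.4663079  24.51087851] [-0.09816328  1.63806074  0.02095052] 9.727136553901126
```

View pics/s15b.png

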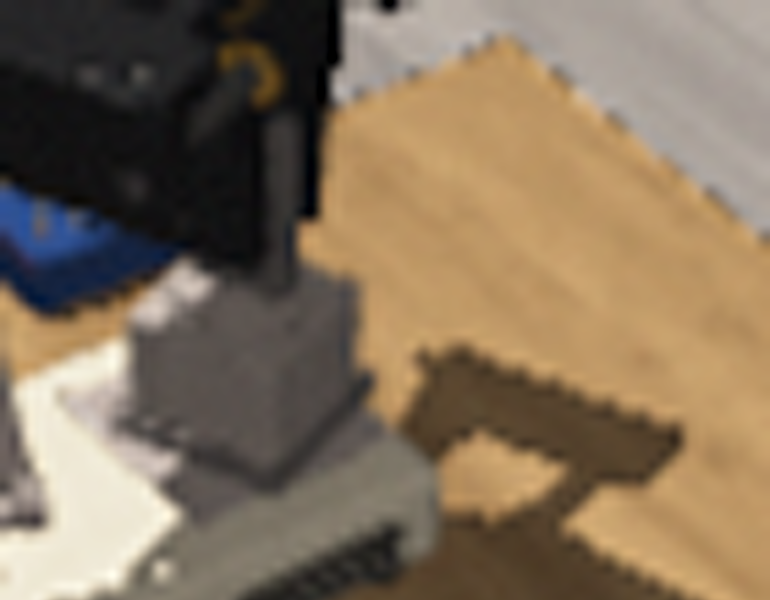

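View pics/w15b.png

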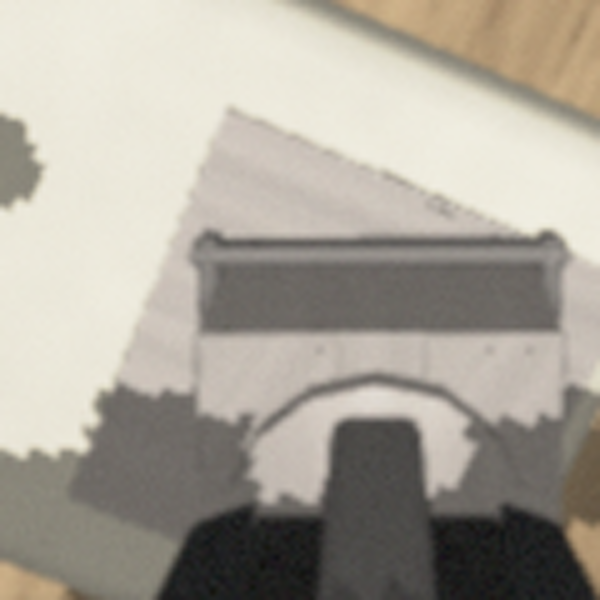

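```bash
python3 - <<'E'
from h import *
a=cv2.resize(cv2.imread('pics/s15.png')[130:260,190:350],(800,650),interpolation=cv2.INTER_CUBIC)[:600];cv2.imwrite('pics/s15c.png',a)
E
```

```text
(no output)
```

View pics/s15c.png

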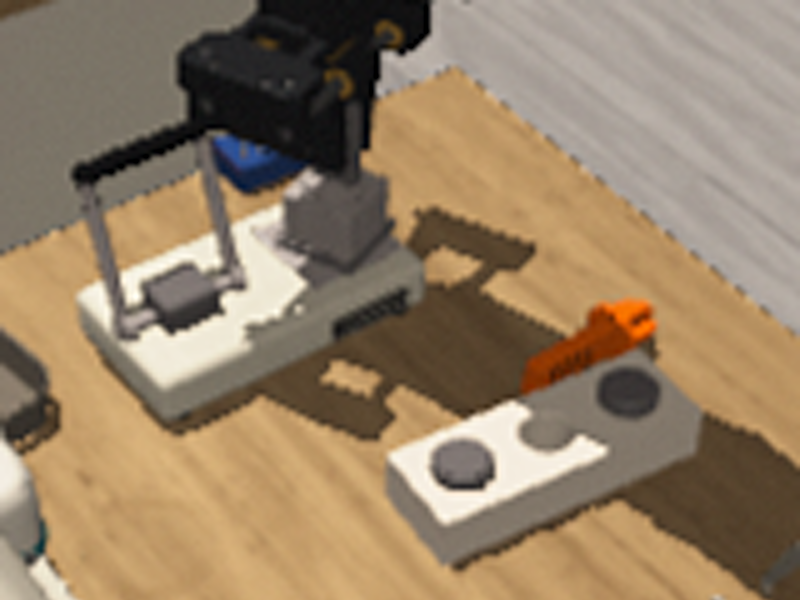

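Request:
{"op": "jog_arm", "data": {
  "motion": [
    [0,0,0,0,5],
    [0,0,0,0,5],
    [0,0,0,0,5],
    [0,0,0,0,5],
    [0,0,0,0,5],
    [0,0,0,0,5]
  ]
}}

```text
time: 19.82
tcp_pos: [0.6375, 0.0521, 0.1161]
tcp_rot: [2.651, 1.569, -0.075]
ft_force: [-7.1, -0.9, 24.8]
finger_gap: 0.106
```

The orange look-alike appears different from the first scene picture, so I check that before handing in.

```bash
python3 - <<'E'
from h import *
t=load('top0.png');s=load('scene0.png')
for fn in ['top0.png','t6.png','t13.png','scene0.png','s2.png','s3.png','s6.png','s11.png','s12.png','s15.png','w1.png','w8.png','w9.png']:
    d=load(fn);im=d['img'].astype(int);m=(im[...,0]>150)&(im[...,0]-im[...,2]>110)&(im[...,0]-im[...,1]>70)
    n,l,st,c=cv2.connectedComponentsWithStats(m.astype(np.uint8))
    if n<2: print(fn,'none');continue
    k=1+np.argmax(st[1:,4]);print(fn,st[k],c[k].round(1),ray(d,*c[k],.015).round(4))
ims=[cv2.imread('pics/'+f)[165:225,285:345] for f in('scene0.png','s2.png','s12.png','s15.png')]
cv2.imwrite('pics/or.png',cv2.resize(np.hstack(ims[:4]),None,fx=3.3,fy=3.3,interpolation=cv2.INTER_CUBIC))
ims=[cv2.imread('pics/'+f)[205:265,285:345] for f in('top0.png','t6.png','t13.png')]
cv2.imwrite('pics/ort.png',cv2.resize(np.hstack(ims),None,fx=4,fy=4,interpolation=cv2.INTER_CUBIC))
E
```

```text
top0.png [312 221  24  19 175] [325.  228.9] [ 0.4787 -0.0593  0.015 ]
t6.png [ 87 102   8  16 118] [ 90.6 109.5] [0.7645 0.4687 0.015 ]
t13.png [ 87 102   8  16 117] [ 90.6 109.4] [0.7647 0.4687 0.015 ]
scene0.png [321 188   6  11  42] [323.4 193. ] [ 0.5029 -0.069   0.015 ]
s2.png [305 190  16   9  94] [313.3 193.8] [ 0.516  -0.0445  0.015 ]
s3.png [305 190  17   9  95] [313.3 193.8] [ 0.5159 -0.0443  0.015 ]
s6.png [305 190  16   9  93] [313.3 193.8] [ 0.516  -0.0443  0.015 ]
s11.png [ 93 192   8   5  26] [ 96.3 193.8] [0.8495 0.434  0.015 ]
s12.png [295 190  26  15 136] [309.3 195.8] [ 0.5158 -0.0302  0.015 ]
s15.png [309 190  13   9  60] [315.7 192.9] [ 0.515 -0.052  0.015]
w1.png [170 226  25  36 517] [181.5 244.5] [ 0.5047 -0.0405  0.015 ]
w8.png [126 151  18  11 138] [133.1 155.7] [0.4995 0.0177 0.015 ]
w9.png [298 156  52  57 839] [325.3 188.5] [ 0.5049 -0.0249  0.015 ]
```

View pics/or.png

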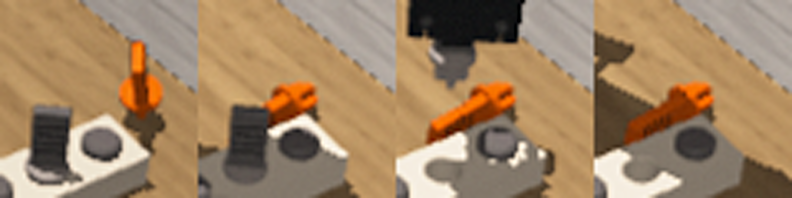

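View pics/ort.png

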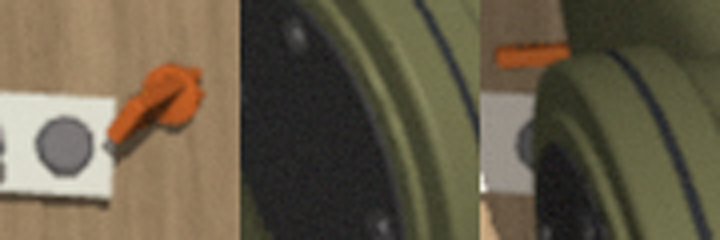

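The orange part was standing tilted at t=0 and already lay beside the rack at 1.8 s. My fingertips had stayed above 0.23 m up to then, so it toppled by itself. It has not moved since, so I leave it. The cartridge is home and the lever is at rest, so I hand in.

```bash
python3 - <<'E'
from h import *
job_done();s=sense();print(s['time'],s['tcp_pos'],s['ft_force'],s['finger_gap']*88)
E
```

```text
the job is handed in; nothing more can be done
the job is handed in; nothing more can be done
```

The job is handed in at about 19.8 s of the 58 s allowed, with the cartridge home in the drive socket and still held and pressed down.

- **Lever:** I pinched the bar and pulled it to its stop. At the stop it would not move further while the force rose from about 11 to 20 N. I eased it back over about 3.5 s without letting go and released it only once it was back at its rest position. In the last scene picture it is still upright at rest.
- **Cartridge:** I lifted the grey cartridge from the rack's middle hole, turned it about 26° and slid it into the socket. The splines went in with almost no force. The nozzle then built up to about 8 N. Over the last 0.5 mm the force jumped to about 25 N, at the height expected for the collar sitting on the socket. That reading held steady over a further 0.5 s.
- **Other things:** Both plugs are still in the rack.

**Checks that disagreed:**
- **Orange look-alike:** It was standing tilted in the first picture and lay beside the rack by 1.8 s. The gripper had stayed more than 0.2 m above the worktop until then, so I believe it toppled by itself. I left it there, and later pictures show it has not moved since.
- **Easing back:** The bar slid about 2 mm in the grip and the downward force reached about 19 N, because my commanded path ran slightly high. The lever stayed held throughout.
- **Camera positions:** The wrist and top cameras disagreed by 2–3 mm. I did the final alignment from the wrist view alone.

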